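Press a packer into the corner of the squaring board

TASK

Take the rubber strip off the squaring board and lay it flat on the bench beside the board. Then lay the short hardwood packer flat on the board, bring it home into the corner so that its long side is flush against the two-piece side stop and its end against the end stop, and finish while still holding it, pressed firmly against both stops at once, as if waiting for someone to screw it down: do not let go. Press without ramming, and leave the tape roll, the try square and the marker pen where they lie.

Things in the scene. Friction and masses are not known exactly. Their poses are not given: they have to be found in the camera images.
- board: squaring board, fixed to the bench: white laminated plate 120 (x) x 230 (y) x 12 mm thick, origin at the centre of its underside, on the bench; z up. It carries two rigid aluminium stops, 20 mm wide and 14 mm high above the board's top, both unmovable. Plate and stops are smooth: the packer slides on them with a friction of about 0.2 to 0.3. The bench beside its -x edge is free.
- corner (a point): the point on the top face of the board (12 mm above the bench) where the planes of the two stop faces meet, at x = +35, y = +90 mm in the board's frame; its axes are the board's. The packer belongs at its -x, -y side: seated, the packer's centre is 24 mm to -x, 87.5 mm to -y and 13.5 mm above this point, its length along the board's y.
- side_stop: side stop: two short aluminium bars in line along the board's y, their faces (toward -x) in the plane x = +35 mm of the board, each 20 mm thick behind that plane. One bar spans y = +47.5 to +85 mm, the other y = -85 to -42.5 mm; the 90 mm gap between them is open down to the board and leaves room for a finger beside the middle of the packer. Origin and axes are the board's.
- end_stop: end stop: one aluminium bar along the board's x, from x = -20 to +30 mm, its face (toward -y) in the plane y = +90 mm of the board, 20 mm thick behind it. Origin and axes are the board's.
- packer_center (a point): centre of the short hardwood packer, a loose brown wooden bar 48 (x) x 175 (y) x 27 mm high, 0.1 to 0.2 kg, lying flat on the bench (centre 13.5 mm above its underside); x across its width, y along its length, z up. Either end may go to the end stop.
- packer: the same packer, origin at the centre of its underside, same axes. Between it and the robot stands a fixed vice (world x 0.22 to 0.45, y -0.13 to 0.06, 0.15 m high): keep the arm clear of it.
- strip_center (a point): centre of the loose rubber strip, a brick-brown bar 22 (x) x 60 (y) x 17 mm high, 15 g, lying flat on the board where the packer has to go, its centre 8.5 mm above its underside; x across its width, y along its length, z up
- strip: the same strip, origin at the centre of its underside, same axes
- tape_roll: roll of black tape lying flat, about 70 mm across, 18 mm high, loose; to be left alone. Origin at the centre of its underside
- square: try square lying flat, 75 x 131 x 24 mm, loose; to be left alone. Origin at the centre of its underside. To its left stands a fixed lever press (world x 0.67 to 1.00, y -0.01 to 0.17, 0.44 m high, its lever leaning out toward the robot): keep the arm clear of it.
- pen: white marker pen with black cap, 16 x 122 x 17 mm, loose; to be left alone. Origin at the centre of its underside
There are look-alikes about, which are no part of the job. Of the things that look like the strip, the largest one is meant.

How it is judged:
On the way:
1. the rubber strip lies on the bench, off the board, let go of and at rest (height (world z) of strip_center between 0 and 0.016 m and contact force between strip and the fingers below 0.1 N and linear speed of strip below 0.02 m/s), for 0.2 s.
At the end, for the whole second after the job is handed in: Packer flat in the corner, centre within 3 mm of its seat on each board axis and within 2 degrees of square, still held by the robot and pressed with over 2 N against the side stop and over 2 N against the end stop; rubber strip flat on the bench off the board, released, at rest (all of step 1 and x of packer_center in the frame of corner between -0.027 and -0.021 m and y of packer_center in the frame of corner between -0.0905 and -0.0845 m and z of packer_center in the frame of corner between 0.0105 and 0.0165 m and angle between the y axis of packer and the y axis of board, either way round below 0.035 rad and contact force between packer and side_stop above 2 N and contact force between packer and end_stop above 2 N and contact force between packer and the fingers above 1 N and linear speed of packer below 0.01 m/s); the arm keeps its last pose, push and grip.
It fails at once if the packer is rammed against a stop (over 80 N) (contact force between packer and side_stop above 80 N or contact force between packer and end_stop above 80 N).
It fails at once if the roll of black tape is moved by more than 20 mm (distance of tape_roll from where it was at the start of the episode above 0.02 m).
It fails at once if the try square is moved by more than 20 mm (distance of square from where it was at the start of the episode above 0.02 m).
It fails at once if the marker pen is moved by more than 20 mm (distance of pen from where it was at the start of the episode above 0.02 m).
It also fails if it takes over 67 s, if anything falls off the work surface, if the arm or the gripper's body presses on something with over 40 N, if the wrist force passes 120 N, or if a joint passes its speed limit or range.

ROBOT

A 7-joint arm with a two-finger parallel gripper is mounted at the origin on a cart in front of the work surface, level with it; the furniture and walls round the work are solid. World frame = base frame: x ahead of the robot, y to its left, z up, the work surface at z = 0. Lengths are in m, angles in rad, forces in N, time in s.
With the tool pointing down it reaches from about 0.4 to 0.9 m from the base axis. Payload 5.5 kg.
Tool frame: the origin (TCP) lies between the finger pads; the fingertips stand 8 mm ahead of it and the grasp point (between the pads) lies 11 mm behind it; z points along the fingers, y is the line along which they close (so a half turn about z gives the same grasp; the last joint's range is limited). The gripper opens to 85 mm and grips with 20 to 120 N. Pads are 22 mm wide; open, the fingers measure 114 mm over their backs; the gripper's body (76 mm by 85 mm) begins 54 mm behind the grasp point. The pads swing forward as they close: fully open they stand 13 mm farther back than shut.
Start: joints at [1.437, 0.501, -0.427, 1.55, 0.221, 1.138, -0.21], TCP at [0.251, -0.599, 0.239] pointing down, gripper open.
Joint ranges: [-2.88, 2.88], [-0.31, 2.03], [-1.54, 1.56], [0.2, 2.42], [-1.41, 4.55], [0.19, 2.02], [-2.57, 2.57]. Speed limits (rad/s): [2.57, 2.57, 3.14, 3.14, 3.14, 3.14, 3.14].

INTERFACE

Orientations are given as a unit quaternion [w, x, y, z].
In Python, from station import sense, grab_frame, close_job, spot_in, masks_of gives the robot as it stands. The module is installed in compiled form; this text tells all that it offers.
- The arm moves only by the tool drive_tool, never from a script. Its argument "rows" is a list of rows, each a list of 5 numbers: the shift along the tool's x, y, z normalised to -1 to 1, where 1 is 0.04 m, then the turn about the tool's z normalised to -1 to 1, where 1 is 4 degrees, then the finger opening in mm, from 0 to 85.4. In form: [[tx, ty, tz, spin, fingers], ...]. A call has 1 to 12 rows; each row shifts and turns the commanded pose from where the row before left it, along the tool's axes as they then stand; what a row does not reach is not made up. A row lasts 1/10 s, in which the tool goes at most 50 mm and 8.59 degrees, less where a joint would pass 70% of its speed; a pose out of reach is approached as far as the arm can. A call with a number of a shift or a turn outside -1 to 1 is refused whole. A call with a gripper value outside its range is refused whole. The fingers move at their own pace and stop on an object; "newtons" is the grip in N (left out, the last holds). Time passes only in rows, so rows that do not move let the fingers close. It gives the time, the measured TCP pose, the force, the opening and the grip force at its end, in the units of the state.
- sense(): the state, without advancing time (a new reading comes with each control period).
- grab_frame(name): name is "side" or "top" or "wrist"; returns a dict with "img" (384x512x3 uint8, red, green, blue), "intrinsics" (3x3 intrinsics, pixels), "position" and "rotation" of the camera in the world; the wrist camera has in their place "mount" (4x4, takes a point from camera to tool coordinates, whose origin is the TCP and whose axes are the flange's). Camera axes: x right, y up, looking along -z (the intrinsics and any distortion apply to the point x, -y, -z); pixel columns grow to the right and rows downward; lengths in m; the calibration is good to about 2 mm. A picture is of the moment at which its call begins: read the wrist's pose just before it. There is no depth.
- close_job(): hands the job in; it is judged then, once.
Trained networks look in a picture, given as the dict that the camera call returned (one of the last four; its "shot" number tells which), for a name from the list of things; names that differ only in an ending like _2 or _b are one class to them, and where a whole thing is asked for, a point or a joint stands for the part that bears it (a point fixed in the world has none). Each returns a list of dicts, best first, with "p" (0 to 1); they miss things now and then, are a little off and sometimes report something else, mostly with a low value. They report only what shows in the picture. A call takes as long as a camera call. They do not tell look-alikes from the thing itself.
- spot_in(picture, name): "bbox" ([left, top, width, height] in pixels, round what is visible of it).
- masks_of(picture, name): "region" (384x512 bool, what is visible of it) and "bbox" ([left, top, width, height] in pixels, round what is visible of it).
The state is a dict: "time_s": time; "joint_pos": joint angles; "qd": joint speeds; "tau": joint torques, N m; "position": TCP position; "eef_rot": TCP orientation; "ft_force": force on the tool from outside, world axes, zero at the start; "torque": the same for the moment, N m; "gripper_width": finger opening in m; "grip_force": force on a finger pad.
Only numpy, scipy, OpenCV 4.12 (cv2) and the standard library are available. Lean on these libraries where they do the work, as an engineer would, in place of code of your own. Each camera call takes 0.05 s, during which the arm holds its last target. There are 200 camera calls.

## Working session

There is one attempt and no reset: what is moved stays moved. The work goes in short steps, Python scripts to look and compute and a tool call to move; the robot and the scene stay as the last step left them, time stands still between calls to the robot, and variables do not carry over. Pictures are saved under pics/ and viewed, at most 10 in all, crops included, and the job is handed in when it is done.

Besides the shell and the picture viewer there is one more tool, called after "Call:" as a command line: name --pt "numbers of a row" for each row, then --argument value for the rest. drive_tool: Moves the arm, as the interface text tells. Its arguments: {"type":"object","properties":{"rows":{"type":"array"},"newtons":{"type":"number"}},"required":["rows"]}

```bash
mkdir -p pics
cat > h.py <<'E'
import numpy as np, cv2
from station import *
def save(f,n,box=None,s=1):
    im=f["img"][:,:,::-1]
    if box: im=im[box[1]:box[3],box[0]:box[2]]
    cv2.imwrite("pics/"+n,cv2.resize(im,None,fx=s,fy=s,interpolation=cv2.INTER_CUBIC))
def pose(f,st=None):
    if "mount" in f:
        w,x,y,z=st["eef_rot"]
        from scipy.spatial.transform import Rotation as R
        T=np.eye(4);T[:3,:3]=R.from_quat([x,y,z,w]).as_matrix();T[:3,3]=st["position"]
        T=T@np.array(f["mount"]);return T[:3,3],T[:3,:3]
    return np.array(f["position"]),np.array(f["rotation"])
def ray(f,uv,z,st=None):
    p,Rm=pose(f,st);K=np.array(f["intrinsics"])
    uv=np.atleast_2d(np.array(uv,float))
    d=np.c_[uv,np.ones(len(uv))]@np.linalg.inv(K).T
    d=(d*[1,-1,-1])@Rm.T
    return p+d*((z-p[2])/d[:,2])[:,None]
def proj(f,X,st=None):
    p,Rm=pose(f,st);K=np.array(f["intrinsics"])
    c=(np.atleast_2d(X)-p)@Rm*[1,-1,-1];q=c@K.T
    return q[:,:2]/q[:,2:]
E
python3 - <<'E'
from h import *
s=sense();print(s)
t=grab_frame("top");d=grab_frame("side")
print({k:v for k,v in t.items() if k!="img"});print({k:v for k,v in d.items() if k!="img"})
cv2.imwrite("pics/a.png",np.vstack([t["img"]])[:,:,::-1]);save(t,"top.png",None,1.5);save(d,"side.png",None,1.5)
for n in ["board","packer","strip","tape_roll","square","pen"]:
  for nm,f in (("top",t),("side",d)):
    for r in masks_of(f,n):
      m=r["region"].astype(np.uint8);c=cv2.minAreaRect(cv2.findNonZero(m))
      print(nm,n,round(r["p"],2),r["bbox"],int(m.sum()),np.round(c[0],1),np.round(c[1],1),round(c[2],1), ray(f,c[0],0.012)[0].round(3))
E
```

```text
{'time_s': 0.0, 'joint_pos': array([ 1.43718425,  0.50186369, -0.42678705,  1.55148258,  0.22079926,
        1.13828637, -0.2102763 ]), 'qd': array([-0.00033273, -0.00115245,  0.0005914 , -0.00108915, -0.00103314,
       -0.00063264, -0.00237842]), 'tau': array([ 1.17301995e-03, -5.69529748e+01, -5.81621602e+00, -2.80939507e+01,
        1.07348379e-02,  1.18298104e-02,  3.06218453e-05]), 'position': array([ 0.25090246, -0.59887134,  0.23823548]), 'eef_rot': array([-9.78019640e-04,  9.80373530e-01,  1.97146540e-01, -1.61907298e-04]), 'ft_force': array([0.62261547, 0.17775225, 0.56052821]), 'torque': array([-0.00033544,  0.01433772,  0.03299916]), 'grip_force': 0.0, 'gripper_width': 0.0854023362128985}
{'intrinsics': array([[427.19124301,   0.        , 254.72857076],
       [  0.        , 427.19124301, 197.02444199],
       [  0.        ,   0.        ,   1.        ]]), 'position': array([0.45791371, 0.19704844, 1.19018165]), 'rotation': array([-0.70329856, -0.0601691 ,  0.068298  ,  0.7050434 ]), 'shot': 1}
{'intrinsics': array([[485.21079833,   0.        , 253.60784689],
       [  0.        , 485.21079833, 192.95856566],
       [  0.        ,   0.        ,   1.        ]]), 'position': array([0.54369808, 1.07622959, 0.57966238]), 'rotation': array([-0.03914104, -0.03005347,  0.49141673,  0.86952537]), 'shot': 2}Traceback (most recent call last):
  File "<stdin>", line 10, in <module>
  File "h.py", line 18, in ray
    d=(d*[1,-1,-1])@Rm.T
      ~~~~~~~~~~~~~^~~~~
ValueError: matmul: Input operand 1 has a mismatch in its core dimension 0, with gufunc signature (n?,k),(k,m?)->(n?,m?) (size 4 is different from 3)
```

```bash
python3 - <<'E'
s=open('h.py').read()
s=s.replace('np.array(f["rotation"])','quat(f["rotation"])').replace('def pose','''def quat(q):
    from scipy.spatial.transform import Rotation as R
    return R.from_quat(np.roll(q,-1)).as_matrix()
def pose''',1)
open('h.py','w').write(s)
E
python3 - <<'E'
from h import *
t=grab_frame("top");d=grab_frame("side")
for n in ["board","packer","strip","tape_roll","square","pen"]:
  for nm,f in (("top",t),("side",d)):
    for r in masks_of(f,n):
      m=r["region"].astype(np.uint8);c=cv2.minAreaRect(cv2.findNonZero(m))
      print(nm,n,round(r["p"],2),r["bbox"],int(m.sum()),np.round(c[0],1),np.round(c[1],1),round(c[2],1), ray(f,c[0],0.012)[0].round(3))
E
```

```text
top board 0.68 [195.6, 230.9, 85.1, 48.5] 3501 [237.  256.3] [44.1 84. ] 85.0 [0.51  0.232 0.012]
side board 0.94 [281.9, 191.8, 67.8, 67.4] 3743 [314.5 224.5] [67. 67.] 90.0 [0.507 0.252 0.012]
top packer 0.79 [313.3, 213.9, 60.5, 34.8] 1147 [342.8 231.4] [65.6 18.1] 16.5 [ 0.578 -0.061  0.012]
side packer 0.63 [265.4, 136.1, 36.7, 39.4] 829 [283.5 155. ] [20.8 46.6] 36.9 [ 0.585 -0.06   0.012]
side packer 0.58 [280.0, 193.0, 70.0, 64.2] 3647 [314. 224.] [66. 66.] 90.0 [0.508 0.251 0.012]
top strip 0.67 [240.9, 210.0, 15.9, 4.8] 60 [249.5 210.5] [ 5. 13.] 90.0 [0.636 0.198 0.012]
top strip 0.51 [231.8, 252.5, 22.4, 7.9] 203 [242.5 256. ] [10. 21.] 90.0 [0.511 0.217 0.012]
top strip 0.4 [208.3, 206.2, 15.9, 11.5] 103 [214.  211.5] [ 6.4 14.8] 45.0 [0.634 0.297 0.012]
side strip 0.68 [249.6, 199.1, 9.3, 18.4] 107 [253.3 208.6] [ 8. 15.] 21.8 [0.638 0.202 0.012]
side strip 0.64 [305.4, 199.6, 13.6, 23.2] 212 [311.  211.5] [21. 10.] 90.0 [0.514 0.204 0.012]
side strip 0.54 [239.7, 228.3, 21.2, 18.3] 152 [249.  236.4] [19.4  8.6] 31.0 [0.636 0.304 0.012]
top tape_roll 0.67 [235.4, 157.6, 22.2, 26.2] 342 [247.5 171.5] [23. 21.] 90.0 [0.748 0.203 0.012]
side tape_roll 0.86 [186.7, 195.3, 28.4, 24.4] 601 [200.5 208. ] [22. 31.] 90.0 [0.752 0.209 0.012]
top square 0.65 [319.9, 161.7, 43.6, 22.8] 385 [342.1 175.4] [44.7 24.7] 7.1 [ 0.737 -0.065  0.012]
top square 0.39 [194.7, 229.8, 86.6, 51.4] 3459 [236.7 256.1] [44.9 84. ] 85.6 [0.511 0.233 0.012]
side square 0.97 [205.7, 143.2, 30.4, 24.3] 383 [217.2 159.9] [25.6 26.6] 65.0 [ 0.753 -0.02   0.012]
top pen 0.67 [143.2, 196.3, 25.0, 39.8] 180 [155.8 216.1] [42.1  4.6] 61.2 [0.621 0.458 0.012]
side pen 0.77 [213.7, 278.7, 68.3, 27.5] 702 [245.4 292.2] [10.8 70.8] 71.6 [0.626 0.463 0.012]
side pen 0.58 [185.6, 195.7, 32.3, 24.1] 596 [200.5 208. ] [22. 31.] 90.0 [0.752 0.209 0.012]
```

View pics/top.png

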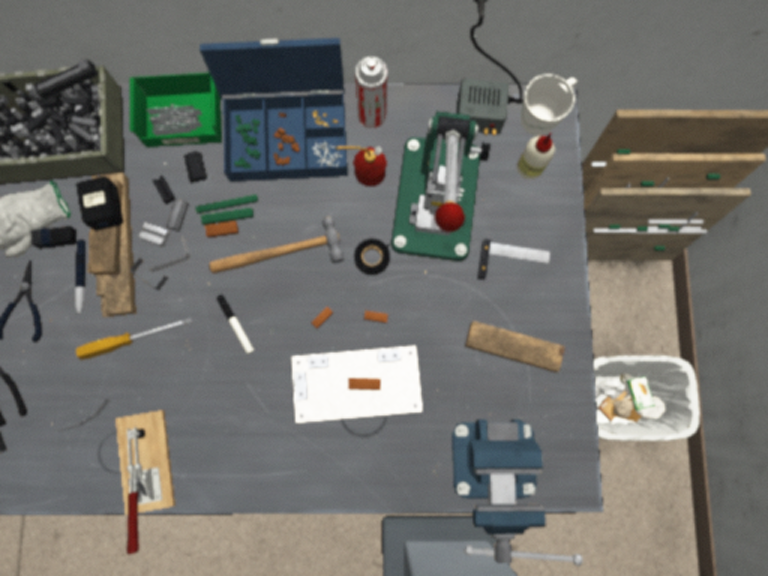

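View pics/side.png

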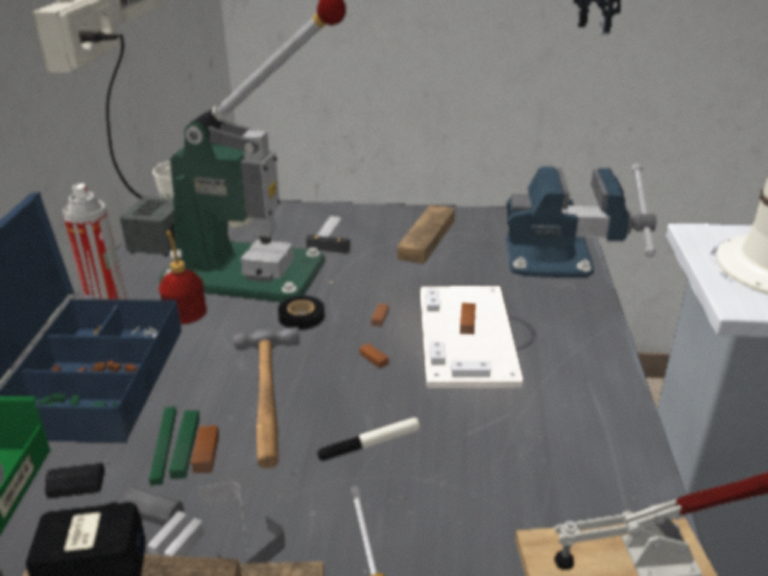

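Run:
```python
from h import *
t=grab_frame("top");d=grab_frame("side")
a=cv2.resize(t["img"][130:290,120:300],None,fx=3,fy=3,interpolation=cv2.INTER_CUBIC)[:,:,::-1]
cv2.imwrite("pics/cand.png",a)
for f,n in((t,"top"),(d,"side")):
  m=masks_of(f,"board")[0]["region"].astype(np.uint8)
  m=cv2.morphologyEx(m,cv2.MORPH_CLOSE,np.ones((15,15)))
  cs=max(cv2.findContours(m,0,1)[0],key=cv2.contourArea)[:,0]
  w=ray(f,cs,.012)[:,:2]*1000
  print(n,"board",cv2.minAreaRect(w.astype(np.float32)))
  for k,z in(("packer",.027),("strip",.029)):
    for r in masks_of(f,k):
      c=cv2.findNonZero(r["region"].astype(np.uint8))[:,0]
      print(n,k,r["bbox"],cv2.minAreaRect((ray(f,c,z)[:,:2]*1000).astype(np.float32)))
```

```text
top board ((510.3294372558594, 231.39910888671875), (123.76944732666016, 232.3766632080078), 4.809967517852783)
top packer [313.7, 213.8, 57.4, 32.0] ((577.4878540039062, -56.31626892089844), (173.77706909179688, 49.18474578857422), 74.38156127929688)
top strip [232.2, 251.4, 23.9, 8.5] ((510.0065002441406, 216.81382751464844), (56.64985656738281, 21.379749298095703), 89.82228088378906)
top strip [245.0, 208.4, 12.0, 8.9] ((631.7422485351562, 196.34228515625), (39.76091384887695, 18.0830078125), 83.49267578125)
top strip [209.0, 207.5, 14.2, 9.1] ((630.6354370117188, 294.46173095703125), (11.80238151550293, 36.76612091064453), 45.63140106201172)
side board ((514.3968505859375, 237.87863159179688), (121.00183868408203, 247.6690216064453), 4.981887340545654)
side packer [263.5, 135.9, 40.2, 41.9] ((582.3302612304688, -33.183570861816406), (214.6082763671875, 62.328392028808594), 74.90630340576172)
side strip [237.1, 228.3, 22.8, 17.8] ((634.6053466796875, 326.4790344238281), (24.246814727783203, 51.94751739501953), 43.273193359375)
side strip [302.7, 198.9, 13.9, 25.6] ((516.2864379882812, 230.9145965576172), (84.61378479003906, 22.67612075805664), 89.31812286376953)
side strip [247.5, 201.4, 12.4, 16.2] ((635.5641479492188, 229.744384765625), (56.4112434387207, 18.214054107666016), 80.79430389404297)
```

View pics/cand.png

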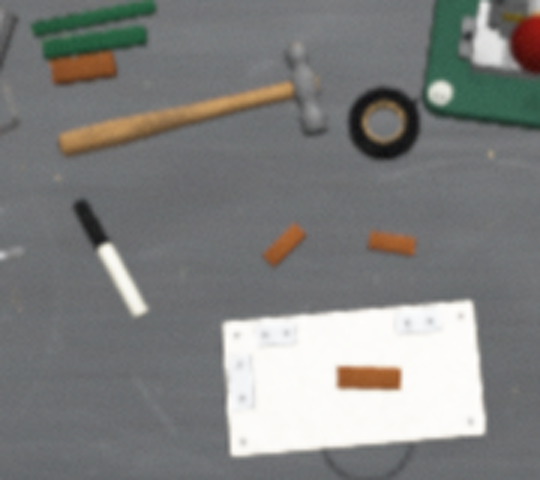

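The meant strip is the one on the board (top px 243,256). It is the largest at about 57x22 mm and lies where the packer goes. The look-alikes at px (214,212), (250,211) and near (148,153) are smaller or off the board. Now I'll turn the tool to yaw 90°.

Call:
drive_tool --pt "0 0 -0.2 -1 85" --pt "0 0 -0.2 -1 85" --pt "0 0 -0.2 -1 85" --pt "0 0 -0.2 -1 85" --pt "0 0 -0.2 -1 85" --pt "0 0 -0.2 -1 85" --pt "0 0 -0.2 -1 85" --pt "0 0 -0.1 -1 85" --pt "0 0 0 -1 85" --pt "0 0 0 -1 85" --pt "0 0 0 -1 85" --pt "0 0 0 -1 85"

```text
time_s: 2.45
position: [0.2512, -0.5995, 0.2993]
eef_rot: [-0.0, 0.815, 0.58, -0.0]
ft_force: [0.2, -0.1, 0.6]
gripper_width: 0.085
grip_force: 0.0
```

Call:
drive_tool --pt "0 0 0 -0.963 85" --pt "0 0 0 -0.963 85" --pt "0 0 0 -0.963 85" --pt "0 0 0 -0.963 85" --pt "0 0 0 -0.963 85" --pt "0 0.9 0 0 85" --pt "0 0.9 0 0 85" --pt "0 0.9 0 0 85" --pt "0 0.9 0 0 85" --pt "0 0.9 0 0 85" --pt "0 0.9 0 0 85" --pt "0 0.9 0 0 85"

```text
time_s: 3.65
position: [0.5044, -0.5996, 0.2992]
eef_rot: [-0.0, 0.707, 0.707, -0.0]
ft_force: [0.2, -0.4, 0.0]
gripper_width: 0.0848
grip_force: 0.0
```

Call:
drive_tool --pt "1 0 0 0 85" --pt "1 0 0 0 85" --pt "1 0 0 0 85" --pt "1 0 0 0 85" --pt "1 0 0 0 85" --pt "1 0 0 0 85" --pt "1 0 0 0 85" --pt "1 0 0 0 85" --pt "1 0 0 0 85" --pt "1 0 0 0 85" --pt "1 0 0 0 85" --pt "1 0 0 0 85"

```text
time_s: 4.85
position: [0.503, -0.118, 0.2996]
eef_rot: [0.0, 0.707, 0.707, -0.0]
ft_force: [-0.1, -0.0, -0.1]
gripper_width: 0.085
grip_force: 0.0
```

Call:
drive_tool --pt "1 0 0 0 85" --pt "1 0 0 0 85" --pt "1 0 0 0 85" --pt "1 0 0 0 85" --pt "1 0 0 0 85" --pt "1 0 0 0 85" --pt "1 0 0 0 85" --pt "1 0 0 0 85" --pt "0.375 0.175 0 0 85" --pt "0 0 0 0 85" --pt "0 0 0 0 85"

```text
time_s: 5.95
position: [0.5102, 0.2152, 0.2991]
eef_rot: [-0.0, 0.707, 0.707, -0.0]
ft_force: [0.0, -1.0, -0.1]
gripper_width: 0.0851
grip_force: 0.0
```

Run:
```python
from h import *
s=sense();f=grab_frame("wrist");print(s["position"],f["mount"])
save(f,"w1.png",None,1.5)
for k,z in(("board",.012),("strip",.029)):
  for r in masks_of(f,k):
    m=r["region"].astype(np.uint8)
    if k=="board": m=cv2.morphologyEx(m,cv2.MORPH_CLOSE,np.ones((25,25)))
    c=cv2.findNonZero(m)[:,0]
    print(k,r["p"],r["bbox"],cv2.minAreaRect((ray(f,c,z,s)[:,:2]*1000).astype(np.float32)))
```

```text
[0.51015536 0.2151622  0.2990696 ] [[ 7.25612482e-05  9.45716955e-01  3.24991439e-01  8.46096011e-02]
 [ 9.99999995e-01 -4.56767987e-05 -9.03529181e-05  1.25976682e-04]
 [-7.06037180e-05  3.24991444e-01 -9.45716953e-01 -1.33827251e-01]
 [ 0.00000000e+00  0.00000000e+00  0.00000000e+00  1.00000000e+00]]
strip 0.85 [246.7, 116.1, 19.3, 49.6] ((513.2083129882812, 219.5090789794922), (60.64022445678711, 21.870271682739258), 88.20113372802734)
strip 0.73 [340.9, 135.8, 24.6, 35.6] ((631.2841796875, 202.54067993164062), (42.939697265625, 18.639284133911133), 81.14881896972656)
strip 0.68 [343.9, 55.7, 34.8, 32.7] ((630.400146484375, 297.6308288574219), (18.031389236450195, 43.557701110839844), 45.20493698120117)
```

View pics/w1.png

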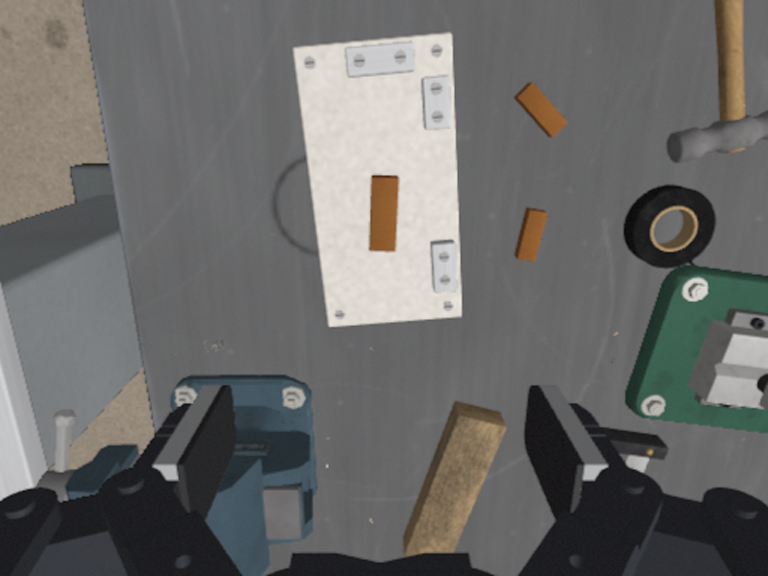

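```bash
cat >> h.py <<'E'
def quad(f,z,st,region=None):
    im=cv2.cvtColor(f["img"],cv2.COLOR_RGB2HSV)
    m=((im[:,:,1]<60)&(im[:,:,2]>150)).astype(np.uint8) if region is None else region.astype(np.uint8)
    m=cv2.morphologyEx(m,cv2.MORPH_CLOSE,np.ones((11,11)))
    c=max(cv2.findContours(m,0,1)[0],key=cv2.contourArea);h=cv2.convexHull(c)
    e=0.01
    q=h
    while len(q)>4: q=cv2.approxPolyDP(h,e*cv2.arcLength(h,True),True);e+=.005
    return q[:,0],ray(f,q[:,0],z,st)[:,:2]*1000
E
python3 - <<'E'
from h import *
s=sense();f=grab_frame("wrist")
q,w=quad(f,.012,s);print(q.tolist(),w.round(1).tolist(),w.mean(0),cv2.minAreaRect(w.astype(np.float32)))
t=grab_frame("top");q,w=quad(t,.012,None);print(q.tolist(),w.round(1).tolist(),w.mean(0))
E
```

```text
[[299, 20], [307, 209], [219, 216], [195, 30]] [[562.0, 352.0], [581.9, 125.4], [464.9, 115.6], [445.9, 342.2]] [513.64722964 233.80619352] ((513.884033203125, 233.854736328125), (117.4844741821289, 227.4954833984375), 4.794919013977051)
[[463, 383], [329, 383], [188, 228], [446, 175]] [[180.3, -358.8], [182.5, -8.4], [587.9, 367.7], [737.6, -361.5]] [422.0856552  -90.26389057]
```

Call:
drive_tool --pt "0.1 0.07 1 0.45 60" --pt "0 0 1 0 60" --pt "0 0 1 0 60" --pt "0 0 1 0 60" --pt "0 0 1 0 60" --pt "0 0 0.8 0 60" --pt "0 0 0.6 0 60" --pt "0 0 0.4 0 60" --pt "0 0 0 0 60"

```text
time_s: 7.1
position: [0.5119, 0.2182, 0.0255]
eef_rot: [-0.001, 0.718, 0.696, -0.002]
ft_force: [0.9, -0.3, -0.0]
gripper_width: 0.0599
grip_force: 0.0
```

Call:
drive_tool --pt "0 0 0.1 0 60" --pt "0 0 0 0 40" --pt "0 0 0 0 15" --pt "0 0 0 0 15" --pt "0 0 0 0 15" --pt "0 0 0 0 15" --pt "0 0 0 0 15" --pt "0 0 0 0 15" --newtons 25

```text
time_s: 7.9
position: [0.514, 0.2198, 0.0245]
eef_rot: [0.001, 0.718, 0.696, 0.001]
ft_force: [0.4, -1.1, 6.1]
gripper_width: 0.0214
grip_force: 26.5
```

Call:
drive_tool --pt "0 0 -0.4 0 15" --pt "0 0 -1 0 15" --pt "0 -0.95 0 0 15" --pt "0 -0.95 0 0 15" --pt "0 -0.95 0 0 15" --pt "0 0 0 0 15" --pt "0 0 0.8 0 15" --pt "0 0 0.5 0 15" --pt "0 0 0.25 0 15" --pt "0 0 0.1 0 15" --pt "0 0 0 0 15" --pt "0 0 0 0 15"

```text
time_s: 9.1
position: [0.3998, 0.2236, 0.014]
eef_rot: [0.0, 0.718, 0.696, 0.001]
ft_force: [0.3, 0.1, 0.1]
gripper_width: 0.0211
grip_force: 25.7
```

Call:
drive_tool --pt "0 0 0 0 30" --pt "0 0 0 0 40" --pt "0 0 -0.3 0 40" --pt "0 0 -1 0 60" --pt "0 0 -1 0 85" --pt "0 0 -1 0 85" --pt "0 0 -1 0 85" --pt "0 0 -1 0 85" --pt "0 0 -1 0 85" --pt "0 0 -0.85 0 85" --pt "0 0 0 0 85"

```text
time_s: 10.2
position: [0.4009, 0.225, 0.3042]
eef_rot: [0.002, 0.718, 0.696, 0.003]
ft_force: [0.5, -0.2, 0.4]
gripper_width: 0.0848
grip_force: 0.0
```

Call:
drive_tool --pt "0 1 0 0 85" --pt "0 1 0 0 85" --pt "0 1 0 0 85" --pt "-0.5 0.7 0 0 85" --pt "-1 0 0 0 85" --pt "-1 0 0 0 85" --pt "-1 0 0 0 85" --pt "-0.4 0 0 0 85" --pt "0 0 0 0 85" --pt "0 0 0 0 85"

```text
time_s: 11.2
position: [0.5417, 0.0632, 0.2994]
eef_rot: [-0.0, 0.718, 0.696, 0.0]
ft_force: [0.2, -0.6, -0.3]
gripper_width: 0.0849
grip_force: 0.0
```

Run:
```python
from h import *
s=sense();f=grab_frame("wrist");print(s["position"],s["eef_rot"])
save(f,"w2.png",None,1.5)
t=grab_frame("top")
for k,z in(("packer",.027),):
  for r in masks_of(f,k):
    c=cv2.findNonZero(r["region"].astype(np.uint8))[:,0]
    print(k,r["p"],r["bbox"],cv2.minAreaRect((ray(f,c,z,s)[:,:2]*1000).astype(np.float32)))
for r in masks_of(t,"strip"):
    c=cv2.findNonZero(r["region"].astype(np.uint8))[:,0]
    print("strip",r["p"],r["bbox"],cv2.minAreaRect((ray(t,c,.017)[:,:2]*1000).astype(np.float32)))
```

```text
[0.54168835 0.0631626  0.29936616] [-3.07522187e-04  7.18108035e-01  6.95931564e-01  1.18292024e-04]
packer 0.94 [253.7, 165.5, 68.8, 128.8] ((579.5949096679688, -53.86609649658203), (180.05517578125, 53.08778381347656), 74.0806884765625)
packer 0.47 [168.5, 0.0, 116.1, 105.0] ((519.8133544921875, 173.18246459960938), (115.22802734375, 107.55223846435547), 4.944401741027832)
strip 0.6 [228.9, 295.6, 24.9, 5.8] ((399.1398620605469, 220.82850646972656), (58.910037994384766, 20.857816696166992), 89.76139831542969)
strip 0.5 [245.1, 207.4, 11.6, 9.8] ((633.0494384765625, 196.02471923828125), (39.57978820800781, 17.03721046447754), 82.69139862060547)
```

View pics/w2.png

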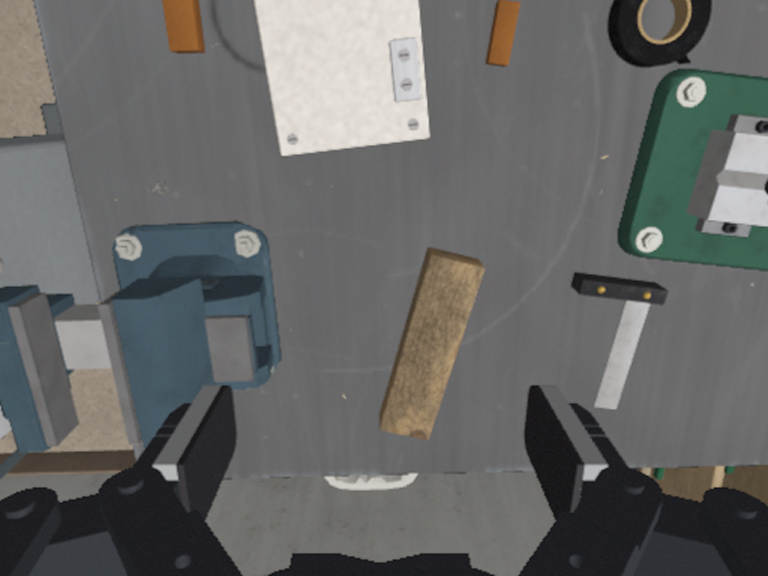

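Call:
drive_tool --pt "0 0 0 0.887 85" --pt "0 0 0 0.887 85" --pt "0 0 0 0.887 85" --pt "0 0 0 0.887 85" --pt "-0.87 0.588 0 0 85" --pt "-0.87 0.588 0 0 85" --pt "-0.87 0.588 0 0 85" --pt "0 0 1 0 85" --pt "0 0 1 0 85" --pt "0 0 1 0 85" --pt "0 0 1 0 85" --pt "0 0 0 0 85"

```text
time_s: 12.6
position: [0.577, -0.0562, 0.1341]
eef_rot: [-0.004, 0.798, 0.603, -0.003]
ft_force: [-0.7, -1.0, -0.1]
gripper_width: 0.0854
grip_force: 0.0
```

Run:
```python
from h import *
s=sense();f=grab_frame("wrist");print(s["position"],s["eef_rot"])
save(f,"w3.png",None,1)
for r in masks_of(f,"packer"):
    c=cv2.findNonZero(r["region"].astype(np.uint8))[:,0]
    print(r["p"],r["bbox"],cv2.minAreaRect((ray(f,c,.027,s)[:,:2]*1000).astype(np.float32)))
```

```text
[ 0.57701036 -0.05616468  0.13406501] [-0.00379017  0.79798672  0.602653   -0.00349138]
0.66 [224.6, 68.0, 74.7, 222.0] ((581.461181640625, -57.303443908691406), (173.24063110351562, 48.41209030151367), 74.20018005371094)
```

View pics/w3.png

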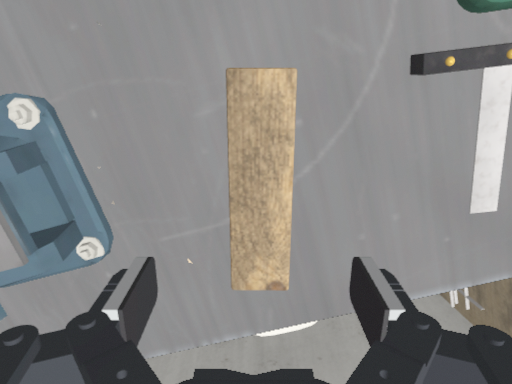

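Call:
drive_tool --pt "0 0 1 0 85" --pt "0 0 1 0 85" --pt "0 0 0.7 0 85" --pt "0 0 0.35 0 85" --pt "0 0 0.1 0 85" --pt "0 0 0 0 60" --pt "0 0 0 0 40" --pt "0 0 0 0 40" --pt "0 0 0 0 40" --pt "0 0 0 0 40" --pt "0 0 0 0 40" --newtons 60

```text
time_s: 13.8
position: [0.583, -0.0574, 0.0155]
eef_rot: [0.001, 0.799, 0.602, 0.001]
ft_force: [-0.6, -1.2, 6.9]
gripper_width: 0.0467
grip_force: 63.3
```

Call:
drive_tool --pt "0 0 -0.5 0 40" --pt "0 0 -1 0 40" --pt "0 0 -0.7 -0.858 40" --pt "0 0 0 -0.858 40" --pt "0 0 0 -0.858 40" --pt "0 0 0 -0.858 40" --pt "0 0 0 -0.858 40" --pt "0 0 0 -0.858 40" --pt "0.5 -0.08 0 0 40" --pt "0.9 -0.144 0 0 40" --pt "0.9 -0.144 0 0 40" --pt "0.9 -0.144 0 0 40"

```text
time_s: 15.0
position: [0.5504, 0.0695, 0.1021]
eef_rot: [0.0, 0.679, 0.735, 0.0]
ft_force: [0.9, 0.5, -0.8]
gripper_width: 0.0463
grip_force: 62.3
```

Call:
drive_tool --pt "0.9 -0.144 0 0 40" --pt "0.9 -0.144 0 0 40" --pt "0.9 -0.144 0 0 40" --pt "0.9 -0.144 0 0 40" --pt "0.37 -0.067 0 0 40" --pt "0 0 0 0 40" --pt "0 0 0 0 40"

```text
time_s: 15.7
position: [0.5127, 0.2236, 0.1014]
eef_rot: [0.001, 0.678, 0.735, -0.0]
ft_force: [0.5, -0.7, -2.2]
gripper_width: 0.0467
grip_force: 62.3
```

Run:
```python
from h import *
s=sense();f=grab_frame("wrist");print(s["position"],s["eef_rot"],s["gripper_width"],s["ft_force"])
save(f,"w4.png",None,1.5)
c=(513.5,234);e=np.radians(4.8);ex=np.array([np.cos(e),np.sin(e)]);ey=np.array([-ex[1],ex[0]])
P=[np.r_[np.array(c)+x*ex+y*ey,26]/1000 for x,y in((35,85),(35,47.5),(-20,90),(30,90))]
print(proj(f,P,s).round(1).tolist())
for r in masks_of(f,"packer"): print(r["p"],r["bbox"])
```

```text
[0.51268565 0.22356548 0.10137419] [ 6.51164964e-04  6.78347758e-01  7.34740589e-01 -4.02539289e-04] 0.04670728679208654 [ 0.5108959  -0.7380737  -2.21655955]
[[316.8, 51.0], [313.2, 118.0], [219.4, 41.8], [308.4, 41.5]]
0.77 [183.1, 66.1, 138.9, 311.3]
```

View pics/w4.png

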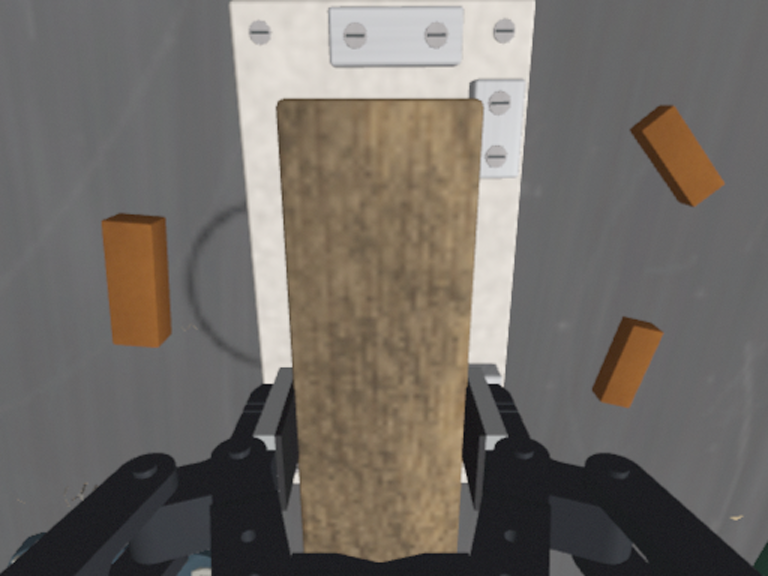

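Run:
```python
from h import *
s=sense();f=grab_frame("wrist")
c=np.array((513.5,234));e=np.radians(4.8);B=np.array([[np.cos(e),np.sin(e)],[-np.sin(e),np.cos(e)]])
w=ray(f,np.array([[279,101],[480,99],[294,370],[467,370]])/1.5,s["position"][2]-.0155+.027,s)[:,:2]*1000
print("packer in board",((w-c)@B.T).round(1).tolist(),"tcp",(B@(s["position"][:2]*1000-c)).round(1))
w=ray(f,np.array([[331,66],[461,64],[480,178],[472,80]])/1.5,.026,s)[:,:2]*1000
print("stops",((w-c)@B.T).round(1).tolist())
```

```text
packer in board [[-23.2, 74.6], [21.8, 74.7], [-24.0, 6.9], [22.2, 6.6]] tcp [ -1.4 -11.5]
stops [[-18.8, 87.7], [29.9, 88.1], [39.4, 45.8], [34.3, 82.5]]
```

Call:
drive_tool --pt "0 0 0.8 0 40" --pt "0 0 0.6 0 40" --pt "0 0 0.3 0 40" --pt "0 0 0.05 0 40" --pt "0 0 0.04 0 40" --pt "0 0 0.02 0 40" --pt "0 0 0 0 40"

```text
time_s: 16.55
position: [0.5129, 0.2252, 0.0298]
eef_rot: [0.0, 0.678, 0.735, 0.001]
ft_force: [0.3, -0.2, -1.0]
gripper_width: 0.0466
grip_force: 62.4
```

Call:
drive_tool --pt "0 0 0.02 0 40" --pt "0 0 0.02 0 40" --pt "0 0 0.02 0 40" --pt "0 0 0 0 40" --pt "0 0 0 0 40"

```text
time_s: 17.05
position: [0.5125, 0.225, 0.0275]
eef_rot: [0.001, 0.678, 0.735, 0.0]
ft_force: [-3.0, -1.9, 6.3]
gripper_width: 0.0467
grip_force: 63.2
```

Call:
drive_tool --pt "0 0.06 0 0 40" --pt "0 0.06 0 0 40" --pt "0 0.05 0 0 40" --pt "0 0.04 0 0 40" --pt "0 0.02 0 0 40" --pt "0 0 0 0 40"

```text
time_s: 17.65
position: [0.5213, 0.2264, 0.0275]
eef_rot: [0.0, 0.678, 0.735, 0.0]
ft_force: [-2.4, -0.7, 5.5]
gripper_width: 0.0463
grip_force: 63.2
```

Call:
drive_tool --pt "0.06 0 0 0 40" --pt "0.06 0 0 0 40" --pt "0.05 0 0 0 40" --pt "0.04 0 0 0 40" --pt "0.03 0 0 0 40" --pt "0 0 0 0 40"

```text
time_s: 18.25
position: [0.5217, 0.2351, 0.0275]
eef_rot: [0.001, 0.678, 0.735, 0.001]
ft_force: [-0.6, -1.1, 5.6]
gripper_width: 0.0471
grip_force: 63.0
```

Call:
drive_tool --pt "0 0.025 0 0 40" --pt "0 0.025 0 0 40" --pt "0 0.025 0 0 40" --pt "0 0 0 0 40"

```text
time_s: 18.65
position: [0.5234, 0.2358, 0.0275]
eef_rot: [0.0, 0.678, 0.735, -0.0]
ft_force: [-4.0, -1.1, 9.5]
gripper_width: 0.0467
grip_force: 63.4
```

Call:
drive_tool --pt "0.025 0 0 0 40" --pt "0.025 0 0 0 40" --pt "0.025 0 0 0 40" --pt "0 0 0 0 40"

```text
time_s: 19.05
position: [0.5237, 0.2368, 0.0275]
eef_rot: [0.001, 0.678, 0.735, -0.001]
ft_force: [-3.0, -5.2, 11.0]
gripper_width: 0.0468
grip_force: 63.7
```

Call:
drive_tool --pt "0 0.025 0 0 40" --pt "0.025 0.025 0 0 40" --pt "0.025 0 0 0 40" --pt "0 0 0 0 40" --pt "0 0 0 0 40" --pt "0 0 0 0 40"

```text
time_s: 19.65
position: [0.5238, 0.2369, 0.0275]
eef_rot: [0.002, 0.678, 0.735, -0.004]
ft_force: [-8.3, -10.1, 20.1]
gripper_width: 0.0466
grip_force: 64.7
```

Call:
drive_tool --pt "0 0 -0.02 0 40" --pt "0.025 0.025 -0.02 0 40" --pt "0.025 0.025 0 0 40" --pt "0 0 0 0 40" --pt "0 0 0 0 40" --pt "0 0 0 0 40"

```text
time_s: 20.25
position: [0.5239, 0.2377, 0.0276]
eef_rot: [0.001, 0.678, 0.735, -0.006]
ft_force: [-9.4, -12.4, 13.6]
gripper_width: 0.0469
grip_force: 64.1
```

Run:
```python
from h import *
s=sense();f=grab_frame("wrist");save(f,"w5.png",None,1.5);print(s["position"],s["eef_rot"],s["ft_force"],s["torque"],s["grip_force"])
```

```text
[0.52386646 0.23767499 0.02757803] [ 0.00121545  0.678131    0.73491848 -0.0056293 ] [ -9.41406959 -12.3699607   13.55546086] [-2.27694958  1.7992291   0.54752796] 64.10219371318817
```

View pics/w5.png

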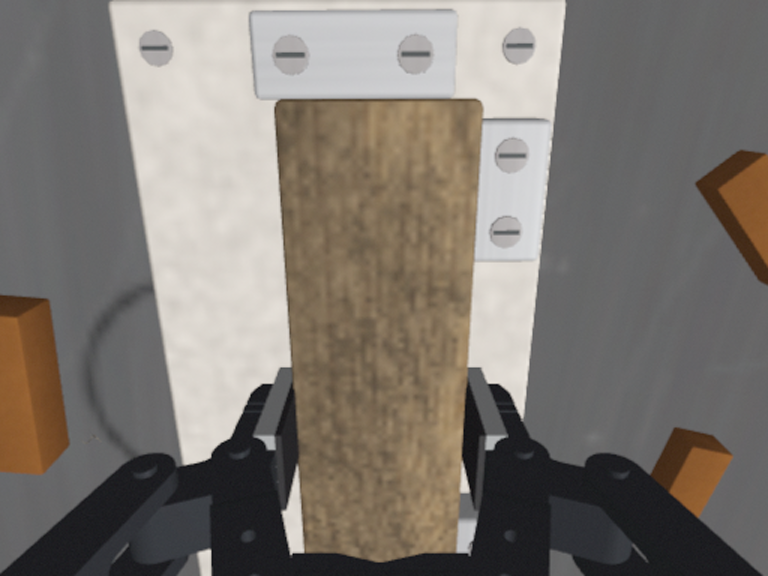

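Call:
drive_tool --pt "0.02 0.025 -0.02 0 40" --pt "0.02 0.025 0 0 40" --pt "0 0 0 0 40" --pt "0 0 0 0 40" --pt "0 0 0 0 40" --pt "0 0 0 0 40"

```text
time_s: 20.9
position: [0.524, 0.2377, 0.0277]
eef_rot: [0.001, 0.678, 0.735, -0.008]
ft_force: [-13.1, -15.9, 15.6]
gripper_width: 0.0466
grip_force: 64.3
```

The position stays fixed while the push rises to about 14 N on x and 15 N on y, so the packer is seated. The strip lies on the bench. I'm handing in now.

```bash
python3 -c "
from station import *
print(close_job())"
```

```text
the job is handed in; nothing more can be done
None
```

The job is handed in: the strip lies on the bench beside the board, and the packer is in the corner, still gripped and pressed at about 14 N toward the side stop and 15 N toward the end stop (wrist readings); no verdict came back.

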